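# Let the cans out of the counter dispenser

## Robot

A 7-joint arm with a two-finger parallel gripper is mounted at the origin on the work surface. World frame = base frame: x ahead of the robot, y to its left, z up, the work surface at z = 0. Lengths are in m, angles in rad, forces in N, time in s.
With the tool pointing down it reaches from about 0.425 to 0.825 m from the base axis. Payload 3.6 kg.
Tool frame: the origin (TCP) lies midway between the tips of the shut fingers; the grasp point (between the pads) lies 19 mm behind it; y points along the fingers, x is the direction in which the jaws open and shut, and the axes are right-handed (so a half turn about y gives the same grasp; the last joint's range is limited). The gripper opens to 85 mm and grips with 20 to 120 N. Pads are 22 mm wide; open, the fingers measure 114 mm over their backs; the gripper's body (76 mm by 85 mm) begins 54 mm behind the grasp point. The pads swing forward as they close: fully open they stand 13 mm farther back than shut.
Start: joints at [1.198, 0.615, -0.013, 1.423, 0.008, 1.103, -0.04], TCP at [0.221, -0.611, 0.231] pointing down, gripper open.
Joint ranges: [-3.12, 3.12], [-0.3, 2.06], [-1.34, 1.32], [0.26, 2.42], [-1.36, 4.5], [0.01, 1.98], [-2.84, 2.84]. Speed limits (rad/s): [2.79, 2.79, 3.14, 3.14, 3.14, 3.14, 3.14].

## Interface

Orientations are given as a rotation vector (axis times angle).
In Python, from workcell import status, cams, workorder, recognise gives the robot as it stands.
- The arm moves only by the tool arm_command, never from a script. Its argument "plan" is a list of rows, each an object with "fingers": the finger opening in mm, from 0 to 85.4; "linear": the shift along the tool's x, y, z in mm, a list of three; "rotation": the turn, a rotation vector about the tool's x, y, z in degrees, a list of three. A call has 1 to 5 rows; each row shifts and turns the commanded pose from where the row before left it, along the tool's axes as they then stand; what a row does not reach is not made up. A row lasts 1/12 s, in which the tool goes at most 41.7 mm and 7.16 degrees, less where a joint would pass 70% of its speed; a pose out of reach is approached as far as the arm can. A call with a gripper value outside its range is refused whole. The fingers move at their own pace and stop on an object; "newtons" is the grip in N (left out, the last holds). Time passes only in rows, so rows that do not move let the fingers close. It gives the time, the measured TCP pose, the force and the opening at its end, in the units of the state.
- status.observe(): the state, without advancing time (a new reading comes with each control period).
- cams.capture(name): name is "side" or "top"; returns a dict with "img" (400x640x3 uint8, blue, green, red), "intrinsics" (3x3 intrinsics, pixels), "eye" and "rotation" of the camera in the world. Camera axes: x right, y up, looking along -z (the intrinsics and any distortion apply to the point x, -y, -z); pixel columns grow to the right and rows downward; lengths in m; the calibration is good to about 2 mm. A picture is of the moment at which its call begins. There is no depth.
- workorder.job_done(): hands the job in, once; it reports no verdict.
Trained networks look in the newest picture that a camera, given by its name, has taken for a name from the list of things; names that differ only in an ending like _2 or _b are one class to them, and where a whole thing is asked for, a point or a joint stands for the part that bears it (a point fixed in the world has none). Each returns a list of dicts, best first, with "score" (0 to 1); they miss things now and then, are a little off and sometimes report something else, mostly with a low value. They report only what shows in the picture. A call takes as long as a camera call.
- recognise(target, camera): "point" ([column, row] in pixels, amid what is visible of it).
The state is a dict: "time": time; "joints": joint angles; "dq": joint speeds; "effort": joint torques, N m; "ee_pos": TCP position; "ee_rot": TCP orientation; "ft_force": force on the tool from outside, world axes, zero at the start; "ft_torque": the same for the moment, N m; "width": opening from 0.0 (shut) to 1.0 (fully open).
Only numpy, scipy, OpenCV 4.12 (cv2) and the standard library are available. Lean on these libraries where they do the work, as an engineer would, in place of code of your own. Each camera call takes 0.05 s, during which the arm holds its last target.

## Task

Press the lever of the can dispenser down with your fingertips so that its linked lid lifts, and keep it down until both cans have rolled out into the open tray. Then ease the lever back up slowly so that the lid comes down shut without slamming, and let go. Work only the lever: do not touch the lid or the cans, and leave the bottle, jar and cup where they stand.

Things in the scene. Friction and masses are not known exactly. Their poses are not given: they have to be found in the camera images.
- dispenser: White can dispenser fixed to the counter, foot 130 (x) x 290 (y) mm, 134 mm high, 205 with the lid up. Origin on the counter below the lid's lip; z up; the lever is on its -x side. The chute, 100 mm wide inside, slopes down 0.12 rad along -y: covered hopper with clear walls at y 0 to 115 mm, open tray at y 0 to -140 mm, ended by a rubber stop. Freed cans roll down by themselves.
- lever_pad (a point): Centre of the top of the lever's dark rubber pad (36 x 36 x 6 mm) on the free end of the steel lever. At rest at x -115, y -69, z 117 mm in the dispenser's frame, sloping 0.16 rad (-y side higher). Pressed, it goes down 59 mm on an arc of 188 mm radius about a level axis along x on its +y side (sideways shift under 4 mm), then slopes 0.16 rad the other way. Only the counter is below it.
- lever (a joint): Lever angle in rad: 0 at rest (up), 0.32 pressed right down on its stop. A spring and the lid's weight push it back up; it needs about 3 to 6 N at the pad. If let go it flies up and the lid slams.
- lid (a joint): Angle of the lid in rad: 0 shut, 0.64 fully up; geared to the lever, always twice its angle. The lid is a steel sheet over the hopper, 106 mm wide, 130 mm long, with a lip 50 mm deep hanging from its free edge that holds the cans back; they pass under it from about 0.35 rad. Hinge axis along the dispenser's x at y 116, z 123 mm in its frame.
- lid_edge (a point): Middle of the lid's free edge, on top, above the lip; when shut it is at y -11, z 104 mm in the dispenser's frame, and it swings up.
- can1: Drink can lying across the chute, 53 mm in diameter, 90 mm long, about 0.2 kg; origin at its centre. Starts in the hopper against the lip; in the tray it lies against the rubber stop, its centre at about y = -115 mm in the dispenser's frame.
- can2: Second can, the same as the first, lying behind it in the hopper; it ends behind the first in the tray, its centre at about y = -63 mm in the dispenser's frame.
- sauce_bottle: Brown glass bottle, 56 mm in diameter, 170 mm high, standing beside the dispenser; origin at the centre of its underside. To be left alone.
- pickle_jar: Glass jar, 72 mm in diameter, 90 mm high, standing near the tray's end; origin at the centre of its underside. To be left alone.
- noodle_cup: Paper cup with a lid, 96 mm in diameter at the top, 98 mm high, standing near the hopper's end; origin at the centre of its underside. To be left alone.

How it is judged:
By the outcome, as a careful person would: the job done as asked, in the order asked, and still so for the second after the job is handed in, with the robot touching nothing.
It also fails if it takes over 38 s, if anything falls off the work surface, if the arm or the gripper's body presses on something with over 40 N, if the wrist force passes 120 N, or if a joint passes its speed limit or range.

## Working session

There is one attempt and no reset: what is moved stays moved. The work goes in short steps, Python scripts to look and compute and a tool call to move; the robot and the scene stay as the last step left them, time stands still between calls to the robot, and variables do not carry over. Pictures are saved under pics/ and viewed, and the job is handed in when it is done.

Besides the shell and the picture viewer there is one more tool, called after ">>>" by a JSON object that holds its "name" and its "arguments", one argument or row to a line. arm_command: Moves the arm, as the interface text tells. Its arguments: {"type":"object","properties":{"plan":{"type":"array"},"newtons":{"type":"number"}},"required":["plan"]}

```bash
mkdir -p pics; ls; python3 - <<'E'
from workcell import status, cams, recognise
import cv2,numpy as np
s=status.observe()
print({k:np.round(v,3) for k,v in s.items()})
for c in ["side","top"]:
    r=cams.capture(c); cv2.imwrite(f"pics/{c}0.png",r["img"])
    print(c,np.round(r["intrinsics"],1).tolist(),np.round(r["eye"],3),np.round(r["rotation"],4).tolist(),r.keys())
    np.savez(f"{c}0.npz",K=r["intrinsics"],eye=r["eye"],R=r["rotation"])
    for t in ["dispenser","lever_pad","lever","lid","lid_edge","can1","sauce_bottle","pickle_jar","noodle_cup"]:
        print(t,[(np.round(d["point"],1).tolist(),round(d["score"],2)) for d in recognise(t,c)][:3])
E
```

```text
pics
{'time': np.float64(0.0), 'joints': array([ 1.198,  0.616, -0.013,  1.425,  0.008,  1.103, -0.04 ]), 'dq': array([-0.   ,  0.   ,  0.   ,  0.001,  0.   , -0.   ,  0.001]), 'effort': array([-0.0000e+00, -4.6920e+01,  2.5900e-01, -1.7103e+01,  1.0000e-02,
        1.0000e-02, -0.0000e+00]), 'ee_pos': array([ 0.221, -0.611,  0.23 ]), 'ee_rot': array([-1.352,  0.952, -0.948]), 'ft_force': array([ 0.291, -0.355, -0.359]), 'ft_torque': array([-0.028,  0.021, -0.037]), 'width': np.float64(0.997)}
side [[448.1, 0.0, 310.4], [0.0, 448.1, 193.5], [0.0, 0.0, 1.0]] [ 0.524 -0.925  0.682] [1.0471, -0.0458, -0.0467] dict_keys(['img', 'intrinsics', 'eye', 'rotation'])
dispenser [([316.2, 219.1], 0.67)]
lever_pad [([277.1, 202.3], 0.78)]
lever [([280.5, 199.2], 0.63)]
lid [([323.7, 192.5], 0.71)]
lid_edge [([322.1, 194.6], 0.96)]
can1 []
sauce_bottle [([360.4, 227.9], 0.76)]
pickle_jar [([255.3, 269.6], 0.96)]
noodle_cup [([285.2, 168.2], 0.79)]
top [[405.8, 0.0, 320.4], [0.0, 405.8, 192.0], [0.0, 0.0, 1.0]] [0.407 0.048 0.936] [0.1577, -0.1467, -1.568] dict_keys(['img', 'intrinsics', 'eye', 'rotation'])
dispenser [([322.3, 180.0], 0.96)]
lever_pad [([329.5, 211.1], 0.9), ([414.2, 244.0], 0.65)]
lever [([328.8, 215.1], 0.92)]
lid [([293.8, 162.4], 0.92)]
lid_edge [([294.9, 164.7], 0.92)]
can1 []
sauce_bottle [([357.2, 131.4], 0.91)]
pickle_jar [([415.0, 244.8], 0.87)]
noodle_cup []
```

View pics/side0.png

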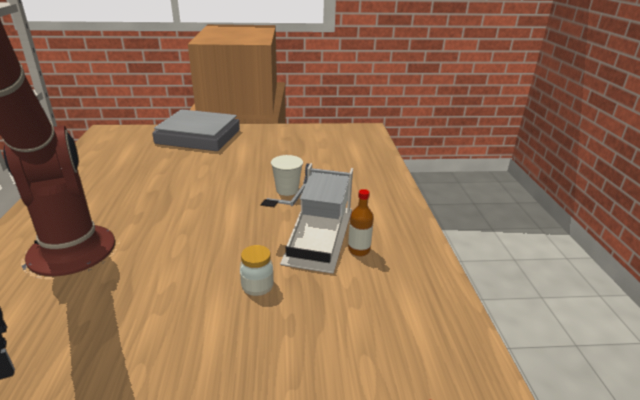

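View pics/top0.png

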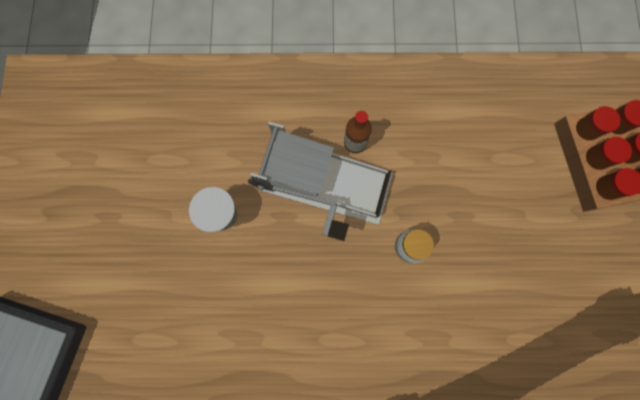

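```bash
cat > h.py <<'E'
import numpy as np, cv2
from scipy.spatial.transform import Rotation as Ro
def cam(c):
    z=np.load(f"{c}0.npz"); return z["K"],z["eye"],Ro.from_rotvec(z["rotation"]).as_matrix()
def ray(c,p):
    K,e,R=cam(c); d=np.linalg.inv(K)@[p[0],p[1],1]; return e,R@(d*[1,-1,-1])
def atz(c,p,z):
    e,d=ray(c,p); return e+d*(z-e[2])/d[2]
def tri(ps,pt):
    A=np.zeros((3,3));b=np.zeros(3);rs=[]
    for c,p in (("side",ps),("top",pt)):
        e,d=ray(c,p);d/=np.linalg.norm(d);P=np.eye(3)-np.outer(d,d);A+=P;b+=P@e;rs.append((e,P))
    x=np.linalg.solve(A,b); return x,[np.linalg.norm(P@(x-e)) for e,P in rs]
def proj(c,X):
    K,e,R=cam(c); q=(np.atleast_2d(X)-e)@R; q=q*[1,-1,-1]; q=q@K.T; return q[:,:2]/q[:,2:]
E
python3 - <<'E'
from h import *
import cv2
for c in("side","top"):
    im=cv2.imread(f"pics/{c}0.png"); print(im.shape)
    x0,y0=(220,140) if c=="side" else (240,90)
    cv2.imwrite(f"pics/{c}0z.png",cv2.resize(im[y0:y0+150,x0:x0+200],None,fx=4,fy=4,interpolation=cv2.INTER_CUBIC))
for n,ps,pt in [("pad",(277.1,202.3),(329.5,211.1)),("edge",(322.1,194.6),(294.9,164.7)),("bottle",(360.4,227.9),(357.2,131.4)),("jar",(255.3,269.6),(415,244.8))]:
    print(n,tri(ps,pt))
E
```

```text
(400, 640, 3)
(400, 640, 3)Traceback (most recent call last):
  File "<stdin>", line 8, in <module>
  File "h.py", line 12, in tri
    e,d=ray(c,p);d/=np.linalg.norm(d);P=np.eye(3)-np.outer(d,d);A+=P;b+=P@e;rs.append((e,P))
        ~~~^^^^^
  File "h.py", line 6, in ray
    K,e,R=cam(c); d=np.linalg.inv(K)@[p[0],p[1],1]; return e,R@(d*[1,-1,-1])
          ~~~^^^
  File "h.py", line 4, in cam
    z=np.load(f"{c}0.npz"); return z["K"],z["eye"],Ro.from_rotvec(z["rotation"]).as_matrix()
                                                                  ~^^^^^^^^^^^^
    raise KeyError(f"{key} is not a file in the archive") from None
KeyError: 'rotation is not a file in the archive'
```

The side picture shows the dark pad near (269,203). The top picture shows it near (338,230), so the network's lever_pad points fall on the arm of the lever. The cup is at the hopper end, the jar at the tray end and the bottle on the far side.

```bash
sed -i 's/z\["rotation"\]/z["R"]/' h.py
python3 - <<'E'
from h import *
for n,ps,pt in [("pad",(269,203),(338,230)),("edge",(322.1,194.6),(294.9,164.7)),("bottle",(360.4,227.9),(357.2,131.4)),("jar",(256,255),(418,244))]:
    print(n,tri(ps,pt))
E
```

```text
pad (array([0.48891683, 0.01795911, 0.11245241]), [np.float64(0.000766078809068489), np.float64(0.0007660788090684979)])
edge (array([0.63097026, 0.10885337, 0.08187974]), [np.float64(0.003952502720162811), np.float64(0.003952502720162867)])
bottle (array([ 0.71283649, -0.02906632,  0.06613351]), [np.float64(0.0030336794911002525), np.float64(0.003033679491100439)])
jar (array([ 0.46279015, -0.14949755,  0.08318124]), [np.float64(0.00020657297941025453), np.float64(0.00020657297941032693)])
```

View pics/side0z.png

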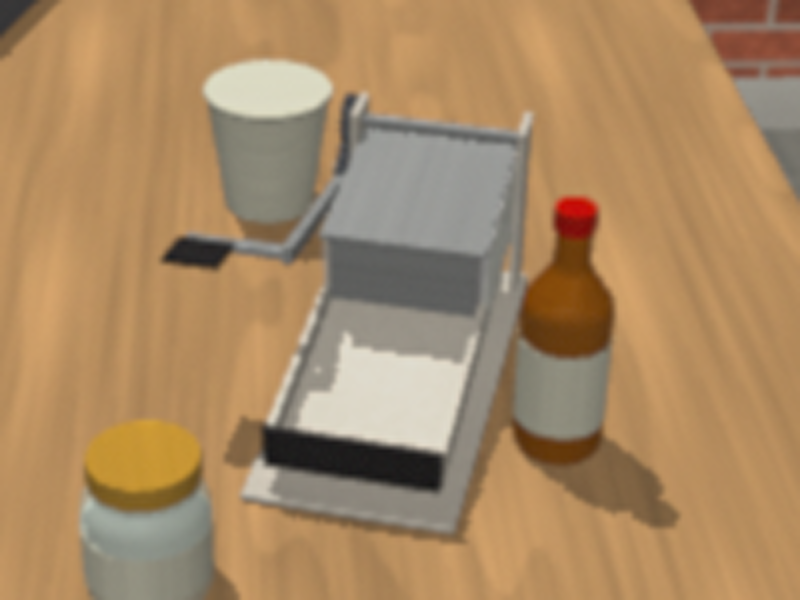

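View pics/top0z.png

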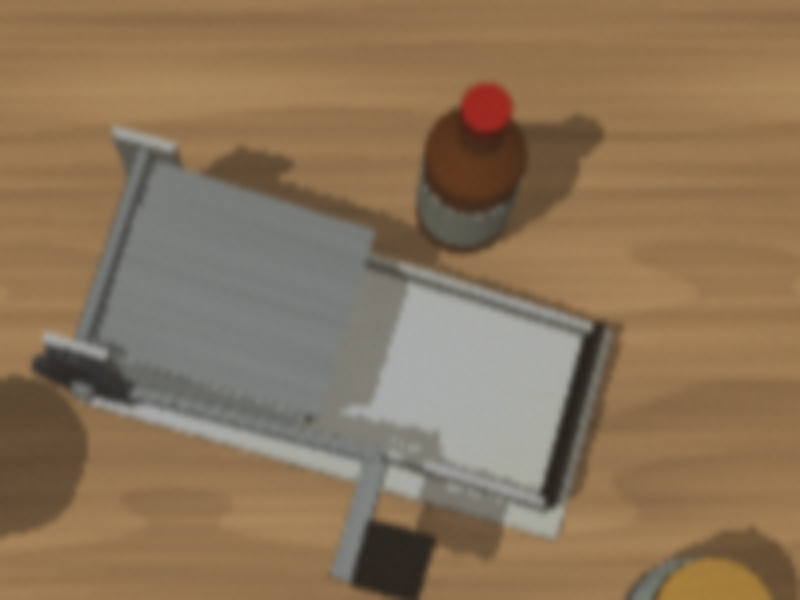

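```bash
python3 - <<'E'
from h import *
Z=lambda x,y:(240+x/4,90+y/4)
a=atz("top",Z(95,405),0.005);b=atz("top",Z(560,535),0.005)
print("foot edge",a,b,np.linalg.norm(b-a)); d=(b-a)[:2];d/=np.linalg.norm(d)
a2=atz("top",Z(155,168),0.123);b2=atz("top",Z(372,230),0.104);d2=(b2-a2)[:2];print("lid",np.linalg.norm(d2),d2/np.linalg.norm(d2))
print("-y dir",d)
yd=-d; xd=np.array([yd[1],-yd[0]])
pad=np.array([.489,.018]); o=pad+115*1e-3*xd+69e-3*yd; print("origin",o,"yaw",np.degrees(np.arctan2(-yd[0],yd[1])))
W=lambda x,y,z:np.r_[o+x*xd+y*yd,z]
for n,p in {"lidedge":(0,-.011,.104),"foot1":(-.065,-.16,0),"pad":(-.115,-.069,.117)}.items(): print(n,W(*p),proj("top",W(*p)),proj("side",W(*p)))
R=Ro.from_rotvec([-1.352,.952,-.948]).as_matrix(); print(np.round(R,3)); print("cup",atz("top",(212,210),.098))
E
```

```text
foot edge [0.59170444 0.18694988 0.005     ] [ 0.5146365  -0.08256502  0.005     ] 0.2803172327416545
lid 0.11781269786133017 [-0.24178375 -0.97033016]
-y dir [-0.27493117 -0.96146391]
origin [0.6185386  0.05272392] yaw -15.957912629891041
lidedge [0.61551436 0.04214782 0.104     ] [[325.81991768 170.84073384]] [[319.9483837  199.95383606]]
foot1 [ 0.51205446 -0.08323977  0.        ] [[380.02989477 225.11334488]] [[279.68133836 265.1337693 ]]
pad [0.489 0.018 0.117] [[338.09756965 230.11135622]] [[269.28873236 201.35232685]]
[[ 0.34  -0.001  0.941]
 [-0.941  0.003  0.34 ]
 [-0.003 -1.    -0.   ]]
cup [0.53363339 0.28030468 0.098     ]
```

>>> {"name": "arm_command", "arguments": {
  "plan": [
    {"fingers":0,"linear":[0,0,0],"rotation":[0,7,0]},
    {"fingers":0,"linear":[0,0,0],"rotation":[0,7,0]},
    {"fingers":0,"linear":[0,0,0],"rotation":[0,7,0]},
    {"fingers":0,"linear":[0,0,0],"rotation":[0,7,0]},
    {"fingers":0,"linear":[0,0,0],"rotation":[0,7,0]}
  ],
  "newtons": 40
}}

```text
time: 1.42
ee_pos: [0.221, -0.6112, 0.2313]
ee_rot: [-1.069, 1.405, -1.405]
ft_force: [-0.1, -0.5, 0.2]
width: 0.3
```

>>> {"name": "arm_command", "arguments": {
  "plan": [
    {"fingers":0,"linear":[-35,0,10],"rotation":[0,1,0]},
    {"fingers":0,"linear":[-35,0,10],"rotation":[0,0,0]},
    {"fingers":0,"linear":[-35,0,10],"rotation":[0,0,0]},
    {"fingers":0,"linear":[-35,0,10],"rotation":[0,0,0]},
    {"fingers":0,"linear":[-35,0,10],"rotation":[0,0,0]}
  ]
}}

```text
time: 1.83
ee_pos: [0.3178, -0.4552, 0.2315]
ee_rot: [-1.062, 1.413, -1.414]
ft_force: [0.3, -0.2, 0.6]
width: -0.002
```

>>> {"name": "arm_command", "arguments": {
  "plan": [
    {"fingers":0,"linear":[-35,0,5],"rotation":[0,0,0]},
    {"fingers":0,"linear":[-35,0,5],"rotation":[0,0,0]},
    {"fingers":0,"linear":[-35,0,5],"rotation":[0,0,0]},
    {"fingers":0,"linear":[-35,0,5],"rotation":[0,0,0]},
    {"fingers":0,"linear":[-35,0,5],"rotation":[0,0,0]}
  ]
}}

```text
time: 2.25
ee_pos: [0.3903, -0.294, 0.2317]
ee_rot: [-1.062, 1.413, -1.414]
ft_force: [0.9, -0.2, -0.1]
width: -0.001
```

>>> {"name": "arm_command", "arguments": {
  "plan": [
    {"fingers":0,"linear":[-36,0,2],"rotation":[0,0,0]},
    {"fingers":0,"linear":[-36,0,2],"rotation":[0,0,0]},
    {"fingers":0,"linear":[-36,0,2],"rotation":[0,0,0]},
    {"fingers":0,"linear":[-36,0,2],"rotation":[0,0,0]},
    {"fingers":0,"linear":[-36,0,1],"rotation":[0,0,0]}
  ]
}}

```text
time: 2.67
ee_pos: [0.449, -0.1235, 0.2318]
ee_rot: [-1.062, 1.412, -1.414]
ft_force: [1.0, 0.2, 0.1]
width: 0.001
```

>>> {"name": "arm_command", "arguments": {
  "plan": [
    {"fingers":0,"linear":[-36,10,0],"rotation":[0,0,0]},
    {"fingers":0,"linear":[-36,15,0],"rotation":[0,0,0]},
    {"fingers":0,"linear":[-36,20,0],"rotation":[0,0,0]},
    {"fingers":0,"linear":[-36,20,0],"rotation":[0,0,0]},
    {"fingers":0,"linear":[-3,10,0],"rotation":[0,0,0]}
  ]
}}

```text
time: 3.08
ee_pos: [0.49, 0.025, 0.1547]
ee_rot: [-1.066, 1.408, -1.4]
ft_force: [0.4, 0.3, -0.4]
width: 0.002
```

```bash
cat > look.py <<'E'
import sys,cv2,numpy as np
from workcell import status,cams
n=sys.argv[1]
s=status.observe();print(round(float(s["time"]),2),np.round(s["ee_pos"],4),np.round(s["ft_force"],2),np.round(s["joints"],2))
o=[]
for c,(x0,y0) in (("side",(220,120)),("top",(240,90))):
    if len(sys.argv)>2 and c not in sys.argv[2]: continue
    im=cams.capture(c)["img"]
    o.append(cv2.resize(im[y0:y0+150,x0:x0+200],None,fx=3,fy=3,interpolation=cv2.INTER_CUBIC)[:, :])
im=np.vstack(o); 
if im.shape[0]>600: im=cv2.resize(im,None,fx=600/im.shape[0],fy=600/im.shape[0])
cv2.imwrite(f"pics/{n}.png",im)
E
python3 look.py above
```

```text
3.08 [0.49   0.025  0.1547] [ 0.41  0.27 -0.39] [-0.11  0.47  0.03  1.97 -0.03  0.7  -1.9 ]
```

View pics/above.png

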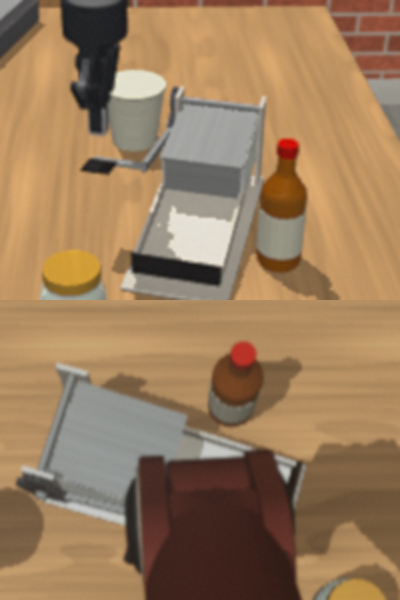

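The fingertips, at about (97,130), hang right over the pad at (97,165), clear of the lid, cup and chute. I'll descend next.

>>> {"name": "arm_command", "arguments": {
  "plan": [
    {"fingers":0,"linear":[0,8,0],"rotation":[0,0,0]},
    {"fingers":0,"linear":[0,8,0],"rotation":[0,0,0]},
    {"fingers":0,"linear":[0,8,0],"rotation":[0,0,0]},
    {"fingers":0,"linear":[0,3,0],"rotation":[0,0,0]},
    {"fingers":0,"linear":[0,3,0],"rotation":[0,0,0]}
  ]
}}

```text
time: 3.6
ee_pos: [0.4889, 0.015, 0.126]
ee_rot: [-1.062, 1.415, -1.415]
ft_force: [-0.1, -0.3, -0.0]
width: -0.003
```

```bash
python3 look.py near side
```

```text
3.6 [0.4889 0.015  0.126 ] [-0.12 -0.3  -0.03] [-0.1   0.52  0.04  2.   -0.03  0.62 -1.9 ]
```

View pics/near.png

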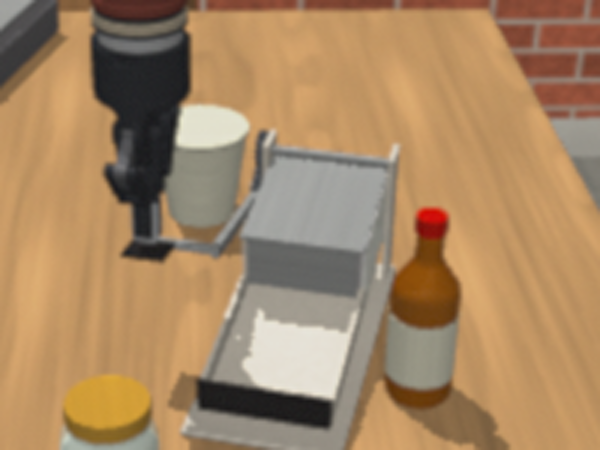

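The fingertips sit over the middle of the pad, about (148,245), and are not yet touching it. I'll press now.

>>> {"name": "arm_command", "arguments": {
  "plan": [
    {"fingers":0,"linear":[0,3,0],"rotation":[0,0,0]},
    {"fingers":0,"linear":[0,3,0],"rotation":[0,0,0]},
    {"fingers":0,"linear":[0,3,0],"rotation":[0,0,0]},
    {"fingers":0,"linear":[0,3,0],"rotation":[0,0,0]},
    {"fingers":0,"linear":[0,3,0],"rotation":[0,0,0]}
  ]
}}

```text
time: 4.07
ee_pos: [0.4893, 0.0153, 0.1115]
ee_rot: [-1.063, 1.413, -1.415]
ft_force: [0.1, -2.0, 3.0]
width: 0.001
```

>>> {"name": "arm_command", "arguments": {
  "plan": [
    {"fingers":0,"linear":[0,3,0],"rotation":[0,0,0]},
    {"fingers":0,"linear":[0,3,0],"rotation":[0,0,0]},
    {"fingers":0,"linear":[0,3,0],"rotation":[0,0,0]},
    {"fingers":0,"linear":[0,3,0],"rotation":[0,0,0]},
    {"fingers":0,"linear":[0,3,0],"rotation":[0,0,0]}
  ]
}}

```text
time: 4.48
ee_pos: [0.4893, 0.0158, 0.0961]
ee_rot: [-1.062, 1.413, -1.414]
ft_force: [0.9, -2.3, 3.9]
width: 0.004
```

```bash
python3 look.py press1 side
```

```text
4.48 [0.4893 0.0158 0.0961] [ 0.87 -2.32  3.94] [-0.1   0.57  0.03  2.03 -0.03  0.55 -1.9 ]
```

View pics/press1.png

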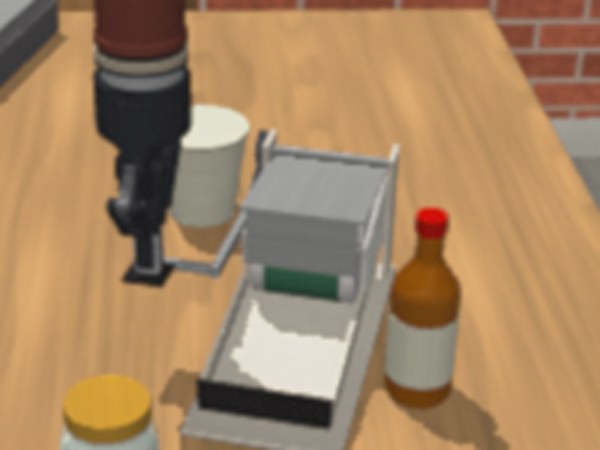

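The lid is lifting, the green can shows under the lip, and the fingertips are still on the pad.

>>> {"name": "arm_command", "arguments": {
  "plan": [
    {"fingers":0,"linear":[0,4,0],"rotation":[0,0,0]},
    {"fingers":0,"linear":[0,4,0],"rotation":[0,0,0]},
    {"fingers":0,"linear":[0,4,0],"rotation":[0,0,0]},
    {"fingers":0,"linear":[0,4,0],"rotation":[0,0,0]},
    {"fingers":0,"linear":[0,4,0],"rotation":[0,0,0]}
  ]
}}

```text
time: 4.95
ee_pos: [0.4892, 0.0159, 0.0759]
ee_rot: [-1.062, 1.414, -1.414]
ft_force: [-0.4, -2.7, 4.4]
width: -0.002
```

>>> {"name": "arm_command", "arguments": {
  "plan": [
    {"fingers":0,"linear":[0,4,0],"rotation":[0,0,0]},
    {"fingers":0,"linear":[0,4,0],"rotation":[0,0,0]},
    {"fingers":0,"linear":[0,4,0],"rotation":[0,0,0]},
    {"fingers":0,"linear":[0,2,0],"rotation":[0,0,0]},
    {"fingers":0,"linear":[0,1,0],"rotation":[0,0,0]}
  ]
}}

```text
time: 5.37
ee_pos: [0.4895, 0.0168, 0.061]
ee_rot: [-1.062, 1.413, -1.412]
ft_force: [0.7, 0.2, 4.0]
width: -0.006
```

```bash
python3 look.py press2 side
```

```text
5.37 [0.4895 0.0168 0.061 ] [0.68 0.21 3.98] [-0.1   0.63  0.03  2.05 -0.04  0.46 -1.89]
```

View pics/press2.png

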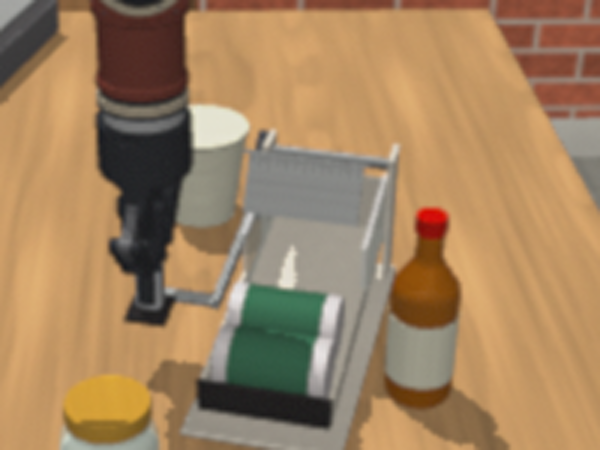

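The lid is up and both green cans are already in the tray. I'll hold for a moment and confirm they are at rest.

>>> {"name": "arm_command", "arguments": {
  "plan": [
    {"fingers":0,"linear":[0,0,0],"rotation":[0,0,0]},
    {"fingers":0,"linear":[0,0,0],"rotation":[0,0,0]},
    {"fingers":0,"linear":[0,0,0],"rotation":[0,0,0]},
    {"fingers":0,"linear":[0,0,0],"rotation":[0,0,0]},
    {"fingers":0,"linear":[0,0,0],"rotation":[0,0,0]}
  ]
}}

```text
time: 5.83
ee_pos: [0.4895, 0.0166, 0.0616]
ee_rot: [-1.062, 1.413, -1.413]
ft_force: [-0.1, 0.4, 4.5]
width: -0.001
```

>>> {"name": "arm_command", "arguments": {
  "plan": [
    {"fingers":0,"linear":[0,0,0],"rotation":[0,0,0]},
    {"fingers":0,"linear":[0,0,0],"rotation":[0,0,0]},
    {"fingers":0,"linear":[0,0,0],"rotation":[0,0,0]},
    {"fingers":0,"linear":[0,0,0],"rotation":[0,0,0]},
    {"fingers":0,"linear":[0,0,0],"rotation":[0,0,0]}
  ]
}}

```text
time: 6.25
ee_pos: [0.4894, 0.0166, 0.0614]
ee_rot: [-1.062, 1.413, -1.413]
ft_force: [0.8, 1.1, 5.7]
width: 0.003
```

```bash
python3 look.py hold side; python3 - <<'E'
from workcell import recognise
from h import *
for d in recognise("can1","side"):
    w=atz("side",d["point"],.075)[:2]; yd=np.array([.275,.961]); v=w-[.6185,.0527]
    print(d["point"],d["score"],"disp y",v@yd,"x",v@[.961,-.275])
E
```

```text
6.25 [0.4894 0.0166 0.0614] [0.8  1.13 5.75] [-0.1   0.63  0.03  2.05 -0.04  0.46 -1.89]
[318.8, 225.8] 0.89 disp y -0.0832033081403158 x 0.012608437157017567
[313.1, 239.3] 0.59 disp y -0.1406158227372577 x 0.010956267850072799
[288.7, 172.1] 0.21 disp y 0.1721647539152463 x -0.13043829185529732
```

View pics/hold.png

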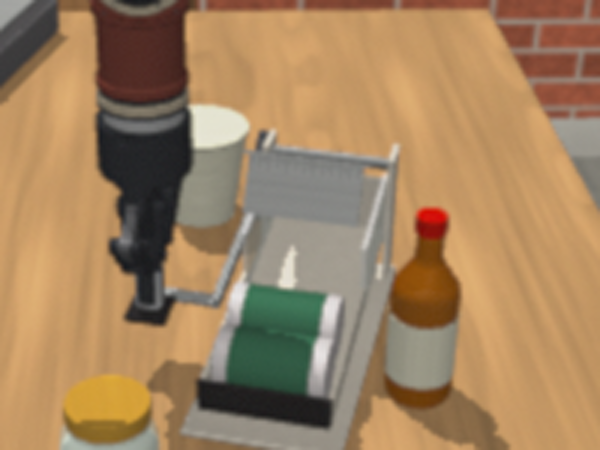

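Both cans are lying still against the rubber stop. Now I'll ease the lever up slowly.

>>> {"name": "arm_command", "arguments": {
  "plan": [
    {"fingers":0,"linear":[0,-1,0],"rotation":[0,0,0]},
    {"fingers":0,"linear":[0,-1.5,0],"rotation":[0,0,0]},
    {"fingers":0,"linear":[0,-1.5,0],"rotation":[0,0,0]},
    {"fingers":0,"linear":[0,-1.5,0],"rotation":[0,0,0]},
    {"fingers":0,"linear":[0,-1.5,0],"rotation":[0,0,0]}
  ]
}}

```text
time: 6.77
ee_pos: [0.4892, 0.016, 0.0686]
ee_rot: [-1.062, 1.413, -1.414]
ft_force: [1.0, 0.9, 4.3]
width: -0.003
```

>>> {"name": "arm_command", "arguments": {
  "plan": [
    {"fingers":0,"linear":[0,-1.5,0],"rotation":[0,0,0]},
    {"fingers":0,"linear":[0,-1.5,0],"rotation":[0,0,0]},
    {"fingers":0,"linear":[0,-1.5,0],"rotation":[0,0,0]},
    {"fingers":0,"linear":[0,-1.5,0],"rotation":[0,0,0]},
    {"fingers":0,"linear":[0,-1.5,0],"rotation":[0,0,0]}
  ]
}}

```text
time: 7.18
ee_pos: [0.4891, 0.0157, 0.076]
ee_rot: [-1.063, 1.413, -1.414]
ft_force: [1.7, 0.3, 4.2]
width: -0.004
```

>>> {"name": "arm_command", "arguments": {
  "plan": [
    {"fingers":0,"linear":[0,-1.5,0],"rotation":[0,0,0]},
    {"fingers":0,"linear":[0,-1.5,0],"rotation":[0,0,0]},
    {"fingers":0,"linear":[0,-1.5,0],"rotation":[0,0,0]},
    {"fingers":0,"linear":[0,-1.5,0],"rotation":[0,0,0]},
    {"fingers":0,"linear":[0,-1.5,0],"rotation":[0,0,0]}
  ]
}}

```text
time: 7.6
ee_pos: [0.4891, 0.0157, 0.0835]
ee_rot: [-1.063, 1.414, -1.414]
ft_force: [0.5, -0.8, 3.9]
width: -0.0
```

>>> {"name": "arm_command", "arguments": {
  "plan": [
    {"fingers":0,"linear":[0,-1.5,0],"rotation":[0,0,0]},
    {"fingers":0,"linear":[0,-1.5,0],"rotation":[0,0,0]},
    {"fingers":0,"linear":[0,-1.5,0],"rotation":[0,0,0]},
    {"fingers":0,"linear":[0,-1.5,0],"rotation":[0,0,0]},
    {"fingers":0,"linear":[0,-1.5,0],"rotation":[0,0,0]}
  ]
}}

```text
time: 8.02
ee_pos: [0.4892, 0.0159, 0.091]
ee_rot: [-1.063, 1.413, -1.414]
ft_force: [1.3, -1.3, 3.2]
width: -0.002
```

```bash
python3 look.py rel1 side
```

```text
8.02 [0.4892 0.0159 0.091 ] [ 1.34 -1.3   3.22] [-0.1   0.58  0.03  2.03 -0.03  0.53 -1.9 ]
```

View pics/rel1.png

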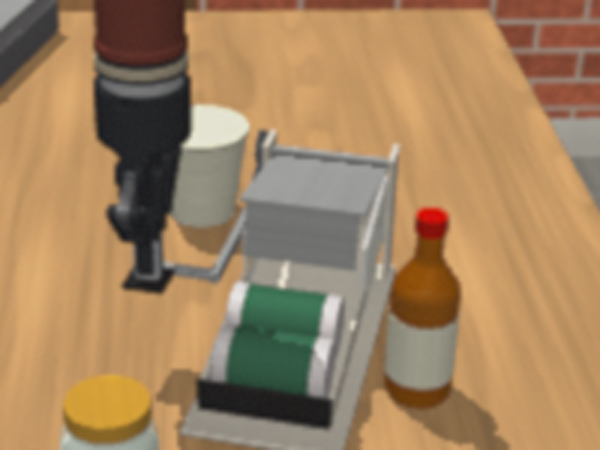

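The fingers are still on the pad and the lid is following them down, about half shut. I'll go on more slowly.

>>> {"name": "arm_command", "arguments": {
  "plan": [
    {"fingers":0,"linear":[0,-1.2,0],"rotation":[0,0,0]},
    {"fingers":0,"linear":[0,-1.2,0],"rotation":[0,0,0]},
    {"fingers":0,"linear":[0,-1.2,0],"rotation":[0,0,0]},
    {"fingers":0,"linear":[0,-1,0],"rotation":[0,0,0]},
    {"fingers":0,"linear":[0,-1,0],"rotation":[0,0,0]}
  ]
}}

```text
time: 8.48
ee_pos: [0.4892, 0.0163, 0.0966]
ee_rot: [-1.062, 1.413, -1.413]
ft_force: [1.7, 0.6, 3.2]
width: 0.002
```

>>> {"name": "arm_command", "arguments": {
  "plan": [
    {"fingers":0,"linear":[0,-1,0],"rotation":[0,0,0]},
    {"fingers":0,"linear":[0,-1,0],"rotation":[0,0,0]},
    {"fingers":0,"linear":[0,-1,0],"rotation":[0,0,0]},
    {"fingers":0,"linear":[0,-1,0],"rotation":[0,0,0]},
    {"fingers":0,"linear":[0,-1,0],"rotation":[0,0,0]}
  ]
}}

```text
time: 8.9
ee_pos: [0.4893, 0.0166, 0.1016]
ee_rot: [-1.062, 1.413, -1.413]
ft_force: [2.0, 1.8, 2.7]
width: -0.001
```

>>> {"name": "arm_command", "arguments": {
  "plan": [
    {"fingers":0,"linear":[0,-0.8,0],"rotation":[0,0,0]},
    {"fingers":0,"linear":[0,-0.8,0],"rotation":[0,0,0]},
    {"fingers":0,"linear":[0,-0.8,0],"rotation":[0,0,0]},
    {"fingers":0,"linear":[0,-0.8,0],"rotation":[0,0,0]},
    {"fingers":0,"linear":[0,-0.8,0],"rotation":[0,0,0]}
  ]
}}

```text
time: 9.32
ee_pos: [0.489, 0.0165, 0.1054]
ee_rot: [-1.063, 1.414, -1.413]
ft_force: [1.6, 2.4, 2.1]
width: 0.0
```

>>> {"name": "arm_command", "arguments": {
  "plan": [
    {"fingers":0,"linear":[0,-0.6,0],"rotation":[0,0,0]},
    {"fingers":0,"linear":[0,-0.6,0],"rotation":[0,0,0]},
    {"fingers":0,"linear":[0,-0.6,0],"rotation":[0,0,0]},
    {"fingers":0,"linear":[0,-0.6,0],"rotation":[0,0,0]},
    {"fingers":0,"linear":[0,-0.6,0],"rotation":[0,0,0]}
  ]
}}

```text
time: 9.73
ee_pos: [0.4887, 0.0163, 0.1084]
ee_rot: [-1.063, 1.414, -1.413]
ft_force: [1.3, 3.0, 2.9]
width: -0.001
```

>>> {"name": "arm_command", "arguments": {
  "plan": [
    {"fingers":0,"linear":[0,-0.6,0],"rotation":[0,0,0]},
    {"fingers":0,"linear":[0,-0.6,0],"rotation":[0,0,0]},
    {"fingers":0,"linear":[0,-0.6,0],"rotation":[0,0,0]},
    {"fingers":0,"linear":[0,-0.6,0],"rotation":[0,0,0]},
    {"fingers":0,"linear":[0,-0.6,0],"rotation":[0,0,0]}
  ]
}}

```text
time: 10.15
ee_pos: [0.4887, 0.0162, 0.1114]
ee_rot: [-1.063, 1.414, -1.413]
ft_force: [1.1, 2.1, 3.0]
width: 0.0
```

>>> {"name": "arm_command", "arguments": {
  "plan": [
    {"fingers":0,"linear":[0,-0.5,0],"rotation":[0,0,0]},
    {"fingers":0,"linear":[0,-0.5,0],"rotation":[0,0,0]},
    {"fingers":0,"linear":[0,-0.5,0],"rotation":[0,0,0]},
    {"fingers":0,"linear":[0,-0.5,0],"rotation":[0,0,0]},
    {"fingers":0,"linear":[0,-0.5,0],"rotation":[0,0,0]}
  ]
}}

```text
time: 10.57
ee_pos: [0.4889, 0.0161, 0.1139]
ee_rot: [-1.063, 1.414, -1.413]
ft_force: [-0.3, 2.0, 2.2]
width: 0.0
```

>>> {"name": "arm_command", "arguments": {
  "plan": [
    {"fingers":0,"linear":[0,-0.5,0],"rotation":[0,0,0]},
    {"fingers":0,"linear":[0,-0.5,0],"rotation":[0,0,0]},
    {"fingers":0,"linear":[0,-0.5,0],"rotation":[0,0,0]},
    {"fingers":0,"linear":[0,-0.5,0],"rotation":[0,0,0]},
    {"fingers":0,"linear":[0,-0.5,0],"rotation":[0,0,0]}
  ]
}}

```text
time: 10.98
ee_pos: [0.4891, 0.0161, 0.1165]
ee_rot: [-1.063, 1.414, -1.413]
ft_force: [0.5, 3.2, 2.9]
width: 0.005
```

```bash
python3 look.py rel2 side
```

```text
10.98 [0.4891 0.0161 0.1165] [0.45 3.18 2.85] [-0.1   0.53  0.04  2.01 -0.03  0.6  -1.9 ]
```

View pics/rel2.png

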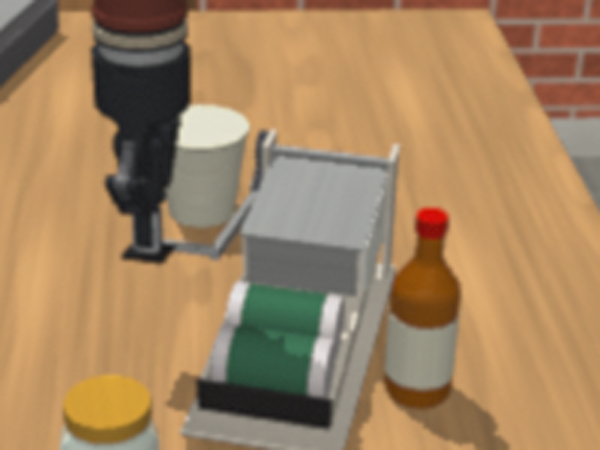

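The lid is nearly shut and the fingers are still carrying the lever (Fz about 2.9 N). I'll keep easing up until the force reaches zero.

>>> {"name": "arm_command", "arguments": {
  "plan": [
    {"fingers":0,"linear":[0,-0.4,0],"rotation":[0,0,0]},
    {"fingers":0,"linear":[0,-0.4,0],"rotation":[0,0,0]},
    {"fingers":0,"linear":[0,-0.4,0],"rotation":[0,0,0]},
    {"fingers":0,"linear":[0,-0.4,0],"rotation":[0,0,0]},
    {"fingers":0,"linear":[0,-0.4,0],"rotation":[0,0,0]}
  ]
}}

```text
time: 11.45
ee_pos: [0.4892, 0.0158, 0.1184]
ee_rot: [-1.063, 1.413, -1.414]
ft_force: [0.5, 0.8, 0.8]
width: -0.002
```

>>> {"name": "arm_command", "arguments": {
  "plan": [
    {"fingers":0,"linear":[0,-0.4,0],"rotation":[0,0,0]},
    {"fingers":0,"linear":[0,-0.4,0],"rotation":[0,0,0]},
    {"fingers":0,"linear":[0,-0.4,0],"rotation":[0,0,0]},
    {"fingers":0,"linear":[0,-0.4,0],"rotation":[0,0,0]},
    {"fingers":0,"linear":[0,-0.4,0],"rotation":[0,0,0]}
  ]
}}

```text
time: 11.87
ee_pos: [0.4889, 0.0156, 0.1203]
ee_rot: [-1.063, 1.414, -1.414]
ft_force: [-0.9, 0.3, 0.6]
width: -0.0
```

>>> {"name": "arm_command", "arguments": {
  "plan": [
    {"fingers":0,"linear":[0,-0.4,0],"rotation":[0,0,0]},
    {"fingers":0,"linear":[0,-0.4,0],"rotation":[0,0,0]},
    {"fingers":0,"linear":[0,-0.4,0],"rotation":[0,0,0]},
    {"fingers":0,"linear":[0,-0.4,0],"rotation":[0,0,0]},
    {"fingers":0,"linear":[0,-0.4,0],"rotation":[0,0,0]}
  ]
}}

```text
time: 12.28
ee_pos: [0.4891, 0.0161, 0.1225]
ee_rot: [-1.063, 1.413, -1.413]
ft_force: [0.5, -0.3, 0.4]
width: 0.001
```

>>> {"name": "arm_command", "arguments": {
  "plan": [
    {"fingers":0,"linear":[0,-0.5,0],"rotation":[0,0,0]},
    {"fingers":0,"linear":[0,-0.5,0],"rotation":[0,0,0]},
    {"fingers":0,"linear":[0,-0.5,0],"rotation":[0,0,0]},
    {"fingers":0,"linear":[0,-0.5,0],"rotation":[0,0,0]},
    {"fingers":0,"linear":[0,-0.5,0],"rotation":[0,0,0]}
  ]
}}

```text
time: 12.7
ee_pos: [0.4891, 0.0161, 0.125]
ee_rot: [-1.063, 1.413, -1.413]
ft_force: [0.5, -0.4, 0.2]
width: 0.0
```

The force is back to zero, so I'll lift clear.

>>> {"name": "arm_command", "arguments": {
  "plan": [
    {"fingers":0,"linear":[0,-4,0],"rotation":[0,0,0]},
    {"fingers":0,"linear":[0,-12,0],"rotation":[0,0,0]},
    {"fingers":0,"linear":[0,-18,0],"rotation":[0,0,0]},
    {"fingers":0,"linear":[0,-18,0],"rotation":[0,0,0]},
    {"fingers":0,"linear":[0,-18,0],"rotation":[0,0,0]}
  ]
}}

```text
time: 13.12
ee_pos: [0.4889, 0.016, 0.1959]
ee_rot: [-1.063, 1.414, -1.413]
ft_force: [1.0, -0.5, -0.8]
width: -0.001
```

>>> {"name": "arm_command", "arguments": {
  "plan": [
    {"fingers":0,"linear":[0,-10,0],"rotation":[0,0,0]},
    {"fingers":0,"linear":[0,-5,0],"rotation":[0,0,0]},
    {"fingers":0,"linear":[0,0,0],"rotation":[0,0,0]},
    {"fingers":0,"linear":[0,0,0],"rotation":[0,0,0]},
    {"fingers":0,"linear":[0,0,0],"rotation":[0,0,0]}
  ]
}}

```text
time: 13.53
ee_pos: [0.4885, 0.0161, 0.2091]
ee_rot: [-1.064, 1.415, -1.413]
ft_force: [-0.6, 0.5, -0.6]
width: 0.001
```

```bash
python3 look.py end
```

```text
13.53 [0.4885 0.0161 0.2091] [-0.56  0.51 -0.6 ] [-0.11  0.39  0.05  1.91 -0.02  0.84 -1.9 ]
```

View pics/end.png

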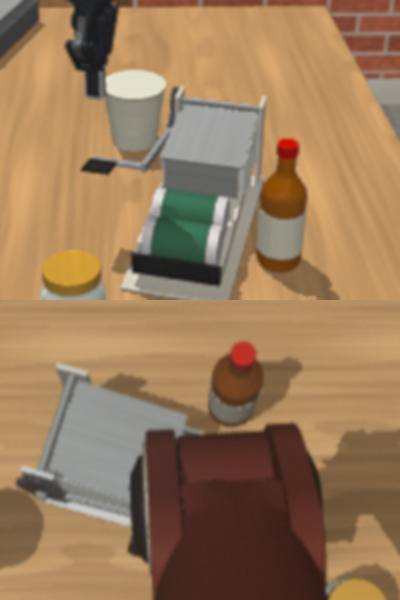

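The lid is shut, and the pad is back at its starting pixel, about (97,165). Both cans are in the tray, the bottle, jar and cup haven't moved, and the gripper is clear.

```bash
python3 -c "
from workcell import workorder; print(workorder.job_done())"
```

```text
the job is handed in; nothing more can be done
None
```

I pressed the lever down with the shut fingertips, and the lid lifted and both cans rolled into the tray. I held it about 0.9 s more until they lay still, then eased it up over about 5 s, slowing towards the end. The contact force faded to zero at about 118–120 mm, the pad's rest height, and I lifted clear. The job was handed in at about 13.6 s.

**Last checks:**
- **Result:** the final side picture shows the lid shut, the pad back at its starting place and both cans against the rubber stop. The top view was partly blocked by the arm.
- **Other things:** the bottle, jar and cup look unmoved, judged by eye from the pictures.
- **Forces:** the readings after each move stayed under about 6 N on any axis.
- **Travel:** I stopped with the fingertips at about 61 mm, roughly 3 mm short of the lever's end stop. That was enough for both cans to pass.

**Disagreements:**
- **Lever pad:** the network's pad points fell on the lever's arm, so I used my own reading of the pad from both pictures. It gave a height of 112 mm against the stated 117 mm.
- **Can positions:** the rough single-camera estimate put the cans at y -83 and -141 mm, against the expected -63 and -115 mm. I took this as error in that estimate, since the picture shows them against the stop.

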